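Zero the bench comparator on its master block, then load the spacer

TASK

The bench comparator has its master block in the channel, but the dial is not at zero: turn the dial by its knurled rim until its thick zero mark lies under the needle, and let go. Then take the master block out, set it down in its wooden case the same way up, and slide the tapered spacer, nose first, along the channel between anvil and sprung spindle until it bears on the end stop. The stop has been set anywhere along the bed, so find it by feel: press the spacer home against it with about 8 N for half a second, never more than 20 N, and let go, leaving the spacer there with the dial showing how much thicker it is than the master.

Things in the scene. Friction and masses are not known exactly. Their poses are not given: they have to be found in the camera images.
- comparator: grey base, fixed to the bench. Origin at bench height under the anvil face. x: along the channel, from its open end inwards; y: from anvil towards spindle and dial; z up. Bed that blocks slide on: 10 mm high, x -75 to 75, y -25 to 43 mm. The end stop, a dark block with a round steel pad in mid-channel, is clamped on the bed with its pad's face anywhere at x = 28 to 44 mm (not measured)
- channel (a point): point on the bed at the foot of the anvil's face, opposite the spindle: the comparator's origin raised by 10 mm, same axes. The steel anvil is 24 mm high above the bed, x -17 to 27 mm, its flat face at y = 0, with a rounded front corner; a block lies with one long side on that face
- dial (a joint): angle of the comparator's dial (disc with knurled rim, 50 mm diameter, 14 mm tall, its underside 40 mm above the bench, on the round gauge head of 60 mm diameter); positive is anticlockwise from above, range -2.6 to 2.6; turns stiffly (0.04 N m), stays where left
- dial_face (a point): centre of the dial's white face, on its turning axis, 54 mm above the bench. Turns with the dial: its x axis points from the centre to the thick zero mark, z up
- needle_hub (a point): hub of the black needle, above the dial's centre; its x axis points along the needle to the tip, z up. Only the spindle moves the needle: clockwise from above by 0.4 rad for each mm that the spindle is pushed in; where it points with the master in place differs each time
- needle_tip (a point): tip of the needle, 18 mm from the hub; same axes as needle_hub
- master_mid (a point): centre of the master block, half-way up: plain steel block 100 mm (x) by 24 mm (y, the measured size) by 36 mm high, 0.2 kg or so; starts in the channel, held by the spindle, its rear end (-x of the comparator) sticking out of the anvil to be grasped
- spacer_mid (a point): centre of the spacer, half-way up: aluminium block 100 mm (x) by 26 mm (y, the measured size) by 36 mm high, 0.2 kg or so, standing on the bench; its +x end is the nose, which tapers over the last 24 mm to a rounded tip 12 mm wide
- spacer_nose (a point): tip of the spacer's nose, half-way up, 50 mm from its centre; same axes as spacer_mid
- case_floor (a point): centre of the inner floor of the master's open wooden case, 4 mm above the bench; inside 130 mm (x) by 76 mm (y), walls 4 mm thick, rim 12 mm above the bench; fixed
- spindle_tip (a point): centre of the spindle's 10 mm ball tip, 28 mm above the bench, at x = 0 of the comparator. Sprung towards the anvil with 1.5 to 2.7 N; with nothing in the channel it leaves a gap of 19 to 21 mm to the anvil, and it can be pushed in 11 mm from there. Rubbing on bed, anvil and spindle adds a few N of drag to a sliding block

How it is judged (in metres and radians):
On the way, in this order (a step that is already met when the one before it is completed fails the run):
1. with the master block in the channel, the dial's zero mark lies under the needle (within 0.12 rad) and the dial is let go (angle between the x axis of needle_hub and the x axis of dial_face, either way round below 0.12 rad and x of needle_tip in the frame of dial_face above 0 m and horizontal distance between master_mid and channel below 0.045 m and contact force between master and gauge_head above 0.5 N and contact force between the fingers and gauge_head below 0.1 N), for 0.3 s.
2. the master block lies in its case (horizontal distance between master_mid and case_floor below 0.03 m and z of master_mid in the frame of case_floor below 0.021 m and contact force between the fingers and master below 0.1 N), for 0.2 s.
3. the spacer is pressed against the end stop with at least 4 N for 0.3 s (contact force between spacer and end_stop above 4 N), for 0.3 s.
At the end, for the whole second after the job is handed in: The spacer stands straight (0.05 rad) on the bed, nose within 2 mm of the end stop, spindle bearing on it; the needle points 0.6 to 1.0 rad clockwise of the zero mark (it is 2 mm thicker); the master block stands in its case the same way up, within 30 mm of the case's centre (angle between the x axis of needle_hub and the x axis of dial_face, either way round between 0.6 and 1 rad and x of needle_tip in the frame of dial_face above 0 m and y of needle_tip in the frame of dial_face below 0 m and contact force between spacer and gauge_head above 0.5 N and x of spacer_nose in the frame of end_stop above -0.002 m and angle between the x axis of spacer_mid and the x axis of comparator, either way round below 0.05 rad and angle between spacer_mid's own z axis and vertical below 0.05 rad and z of spacer_mid in the frame of channel below 0.021 m and horizontal distance between master_mid and case_floor below 0.03 m and z of master_mid in the frame of case_floor below 0.021 m and angle between master_mid's own z axis and vertical below 0.1 rad); the robot touches nothing.
It fails at once if the spacer is pressed on the end stop with more than 20 N (contact force between spacer and end_stop above 20 N).
It also fails if it takes over 72 s, if anything falls off the work surface, if the arm or the gripper's body presses on something with over 40 N, if the wrist force passes 120 N, or if a joint passes its speed limit or range.

ROBOT

A 7-joint arm with a two-finger parallel gripper is mounted at the origin on a cart in front of the work surface, level with it; the furniture and walls round the work are solid. World frame = base frame: x ahead of the robot, y to its left, z up, the work surface at z = 0. Lengths are in mm, angles in rad, forces in N, time in s.
With the tool pointing down it reaches from about 350 to 900 mm from the base axis. Payload 19.9 kg.
Tool frame: the origin (TCP) lies at the very end of the fingers, on their centre line; the grasp point (between the pads) lies 19 mm behind it (ctrl.grasp_offset is the distance from the TCP to the grasp point, in mm); z points along the fingers, y is the line along which they close (so a half turn about z gives the same grasp; the last joint's range is limited). The gripper opens to 85 mm and grips with 20 to 120 N. Pads are 22 mm wide; open, the fingers measure 114 mm over their backs; the gripper's body (76 mm by 85 mm) begins 54 mm behind the grasp point. The pads swing forward as they close: fully open they stand 13 mm farther back than shut.
Start: joints at [1.159, 0.417, -0.01, 1.614, 0.005, 1.111, -0.053], TCP at [226.469, -582.506, 231.26] pointing down, gripper open.
Joint ranges: [-2.81, 2.81], [-0.39, 2.02], [-1.27, 1.25], [0.06, 2.57], [-1.19, 4.33], [0.19, 2], [-2.82, 2.82]. Speed limits (rad/s): [1.89, 1.89, 2.39, 2.39, 3.01, 3.01, 3.01].

INTERFACE

Orientations are given as a unit quaternion [w, x, y, z].
In Python, from plant import ctrl, grab_frame, get_calibration gives the robot as it stands.
- The arm moves only by the tool drive_tool, never from a script. Its argument "moves" is a list of rows, each a list of 7 numbers: the opening, from 0 (shut) to 1 (fully open), then the shift along the tool's x, y, z in m, then the turn, a rotation vector about the tool's x, y, z in rad. In form: [[jaw, tx, ty, tz, rx, ry, rz], ...]. A call has 1 to 20 rows; each row is the pose to reach, as a shift and turn from the pose commanded when the call began, along the tool's axes at that moment; what a row does not reach only later rows make up. A row lasts 1/12 s, in which the tool goes at most 41.7 mm and 7.16 degrees, less where a joint would pass 70% of its speed; a pose out of reach is approached as far as the arm can. A call with a gripper value outside its range is refused whole. The fingers move at their own pace and stop on an object; the grip force is fixed at half the most. Time passes only in rows, so rows that repeat a pose let the fingers close. It gives the time, the measured TCP pose, the force, the opening and the grip force at its end, in the units of the state.
- ctrl.state(): the state, without advancing time (a new reading comes with each control period).
- grab_frame(name): name is "side" or "top" or "wrist"; returns (picture, depth): 480x640x3 uint8, red, green, blue; 480x640 float32, mm along the optical axis (not along the pixel's ray), 0 where there is no reading.
- get_calibration(name): a dict with "intrinsics" (3x3 intrinsics, pixels), "R" (3x3) and "t" (3): a world point X has camera coordinates R X + t. Camera axes: x right, y down, z forward; pixel columns grow to the right and rows downward; lengths in mm; the calibration is good to about 2 mm. A picture is of the moment at which its call begins: read the wrist's pose just before it. get_calibration takes no time and is no camera call; for the wrist camera it gives the pose at the moment of the call.
- ctrl.close_job(): hands the job in; it is judged then, once.
The state is a dict: "time": time; "joints": joint angles; "joint_vel": joint speeds; "tau": joint torques, N m; "position": TCP position; "ee_rot": TCP orientation; "wrist_force": force on the tool from outside, world axes, zero at the start; "ft_torque": the same for the moment, N m; "finger_gap": finger opening in mm; "grasp_force": force on a finger pad.
Only numpy, scipy, OpenCV 4.12 (cv2) and the standard library are available. Lean on these libraries where they do the work, as an engineer would, in place of code of your own. Each camera call takes 0.05 s, during which the arm holds its last target. There are 200 camera calls.

## Working session

There is one attempt and no reset: what is moved stays moved. The work goes in short steps, Python scripts to look and compute and a tool call to move; the robot and the scene stay as the last step left them, time stands still between calls to the robot, and variables do not carry over. Pictures are saved under pics/ and viewed, at most 13 in all, crops included, and the job is handed in when it is done.

Besides the shell and the picture viewer there is one more tool, called in YAML: its name, and indented under it one key for each argument. drive_tool: Moves the arm, as the interface text tells. Its arguments: {"type":"object","properties":{"moves":{"type":"array","items":{"type":"array","items":{"type":"number"}}}},"required":["moves"]}

```bash
mkdir -p pics; ls; python3 - <<'E'
from plant import ctrl, grab_frame, get_calibration
import cv2,numpy as np
s=ctrl.state()
print({k:np.round(v,3) for k,v in s.items()}, ctrl.grasp_offset)
for n in("top","side"):
    im,d=grab_frame(n); np.savez(f"pics/{n}0.npz",im=im,d=d)
    cv2.imwrite(f"pics/{n}0.png",im[:,:,::-1]); c=get_calibration(n); print(n,c)
E
```

```text
pics
{'time': np.float64(0.0), 'joints': array([ 1.158,  0.418, -0.01 ,  1.614,  0.005,  1.111, -0.053]), 'joint_vel': array([ 0.   ,  0.001, -0.002, -0.001, -0.   , -0.002,  0.002]), 'tau': array([ 0.0000e+00, -8.6444e+01,  6.7900e-01, -4.3490e+01,  1.9000e-02,
        8.0000e-03,  0.0000e+00]), 'position': array([ 226.349, -582.194,  230.656]), 'ee_rot': array([-0.001,  0.983,  0.184, -0.   ]), 'wrist_force': array([ 0.649, -0.74 , -1.597]), 'ft_torque': array([ 0.013, -0.009, -0.012]), 'grasp_force': np.float64(0.0), 'finger_gap': np.float64(85.537)} 18.700000000000003
top {'intrinsics': array([[593.09247763,   0.        , 324.71215448],
       [  0.        , 593.09247763, 237.47063633],
       [  0.        ,   0.        ,   1.        ]]), 'R': array([[-0.00150741, -0.9997384 ,  0.02282232],
       [-0.99195824, -0.00139343, -0.12655792],
       [ 0.12655662, -0.02282956, -0.99169664]]), 't': array([ -62.81057456,  538.36063058, 1100.11719095])}
side {'intrinsics': array([[606.48525148,   0.        , 308.64312583],
       [  0.        , 606.48525148, 244.61354757],
       [  0.        ,   0.        ,   1.        ]]), 'R': array([[-0.98679489, -0.16188722, -0.00532749],
       [-0.08843196,  0.56601635, -0.81963728],
       [ 0.13570424, -0.80834276, -0.57285805]]), 't': array([498.45544716, 148.06443238, 856.32111736])}
```

View pics/top0.png

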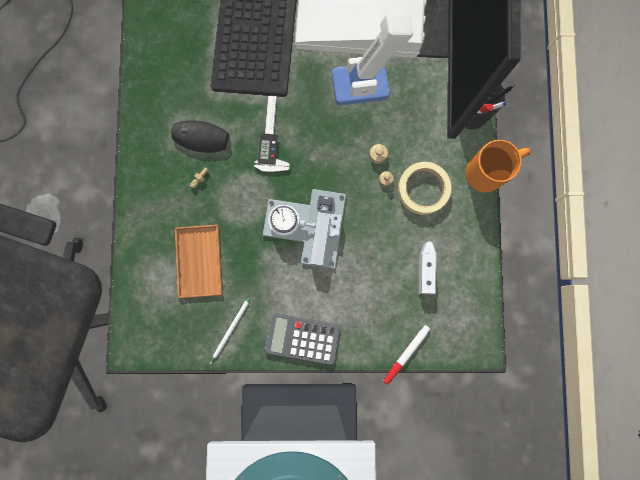

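View pics/side0.png

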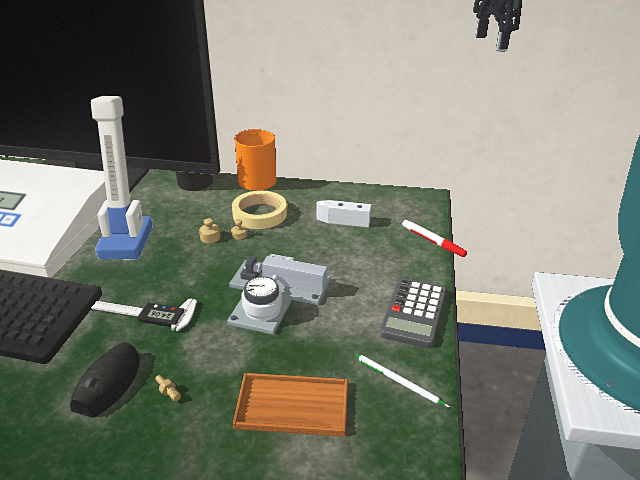

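The top view shows the comparator near (310,225) with its dial at (284,219), the case at (199,261), and the spacer at (428,268) with its nose up-image (+x). The side view agrees. Now I'll get rough coordinates.

```bash
cat > h.py <<'E'
from plant import ctrl, grab_frame, get_calibration
import cv2,numpy as np
def ray(c,uv,z):
    """pixels -> world points on plane height z"""
    uv=np.atleast_2d(np.asarray(uv,float)); K,R,t=c["intrinsics"],np.array(c["R"]),np.array(c["t"])
    d=np.c_[uv,np.ones(len(uv))]@np.linalg.inv(K).T@R; o=-R.T@t
    return o+d*((z-o[2])/d[:,2])[:,None]
def cloud(c,d):
    v,u=np.mgrid[:480,:640]; K=c["intrinsics"]
    p=np.dstack([(u-K[0,2])*d/K[0,0],(v-K[1,2])*d/K[1,1],d])
    return (p-np.array(c["t"]))@np.array(c["R"])
def proj(c,X):
    p=np.atleast_2d(X)@np.array(c["R"]).T+np.array(c["t"]); q=p@c["intrinsics"].T
    return q[:,:2]/q[:,2:]
def rect(m,P=None):
    r=cv2.minAreaRect(m.astype(np.float32)); return r
E
python3 - <<'E'
from h import *
z=np.load("pics/top0.npz"); im,d=z["im"],z["d"]; c=get_calibration("top"); P=cloud(c,d)
print("bench z",np.median(P[300:310,120:160,2]))
def box(r0,r1,c0,c1,lo,hi,name):
    Q=P[r0:r1,c0:c1].reshape(-1,3); m=(Q[:,2]>lo)&(Q[:,2]<hi); Q=Q[m]
    if len(Q)<5: print(name,len(Q));return
    r=cv2.minAreaRect(Q[:,:2].astype(np.float32)); print(name,len(Q),np.round(Q.mean(0),1),np.round(r[0],1),np.round(r[1],1),round(r[2],2))
box(235,300,410,445,30,42,"spacer")
box(215,305,170,225,8,16,"rim")
box(215,305,170,225,2,6,"casefloor")
box(195,240,260,302,50,60,"dial")
box(185,275,295,350,42,52,"master")
box(185,275,295,350,28,38,"anvil?")
box(185,275,255,350,6,14,"bed")
cv2.imwrite("pics/crop0.png",cv2.resize(im[180:280,255:355],(600,600),interpolation=2)[:,:,::-1])
E
```

```text
bench z 0.29260863053489516
spacer 664 [ 478.2 -260.4   34.7] [ 482.  -260.7] [26.8 99.9] 87.66
rim 448 [495.7 183.3  10.7] [503.8 183.5] [154.2  84.9] 4.02
casefloor 1924 [497.9 184.9   3.6] [499.6 185.9] [175.6 106.1] 1.09
dial 503 [571.9  16.5  53.5] [571.4  16.6] [49.2 48.8] 77.45
master 605 [537.5 -52.4  45.3] [550.8 -36.6] [ 65.1 127.7] 86.09
anvil? 394 [568.2 -64.1  33. ] [546.8 -56.8] [116.9  92.5] 18.66
bed 1906 [566.2 -35.6   9.2] [561.6 -17.9] [177.3 169.5] 87.01
```

View pics/crop0.png

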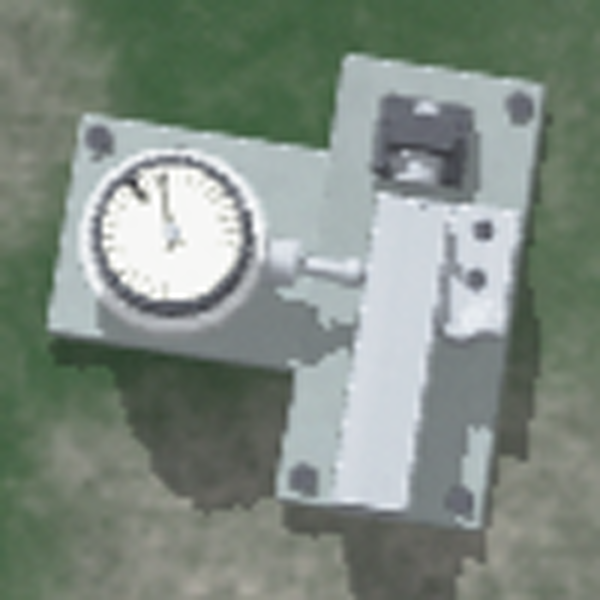

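The crop shows the needle pointing just left of up from the hub at (173,237). The thick zero mark is near (135,187), about 0.4 rad anticlockwise of the needle. The master is in the channel and the stop is at (425,145). Next I'll work out a view pose for the wrist camera.

```bash
cat >> h.py <<'E'
from scipy.spatial.transform import Rotation as Ro
def tool():
    s=ctrl.state(); w=s["ee_rot"]; return np.array(s["position"]),Ro.from_quat([w[1],w[2],w[3],w[0]])
def to(p,yaw=None):
    """rows numbers: shift (m) and turn (rad) to put the TCP at p, tool x at world yaw, tool straight down"""
    q,R=tool(); sh=R.inv().apply(np.array(p)-q)/1000
    out=[sh.round(4)]
    if yaw is not None:
        T=Ro.from_matrix(np.c_[[np.cos(yaw),np.sin(yaw),0],[np.sin(yaw),-np.cos(yaw),0],[0,0,-1]])
        out.append((R.inv()*T).as_rotvec().round(4))
    x=R.as_matrix()[:,0]; print("yaw now",round(np.arctan2(x[1],x[0]),3),*out)
E
python3 - <<'E'
from h import *
c=get_calibration("wrist"); p,R=tool(); o=-np.array(c["R"]).T@c["t"]
print("cam in tool",R.inv().apply(o-p).round(1),"axes in tool\n",(np.array(c["R"])@R.as_matrix()).round(3),c["intrinsics"][0,0])
z=np.load("pics/top0.npz"); im,d=z["im"],z["d"]; c=get_calibration("top"); P=cloud(c,d)
# comparator master top: strip at dial side
m=np.zeros((480,640),bool); m[205:266,308:330]=1; m&=(abs(P[...,2]-46)<3)
Q=P[m][:,:2]; x=Q-Q.mean(0); 
r=cv2.minAreaRect(Q.astype(np.float32)); print(len(Q),r, cv2.boxPoints(r).round(1))
to([540,-10,290],-0.12)
E
```

```text
cam in tool [  79.9    0.2 -142.9] axes in tool
 [[-0.     1.    -0.001]
 [-0.951 -0.001 -0.308]
 [-0.308  0.001  0.951]] 406.8160459932276
499 ((535.2146606445312, -53.19435501098633), (23.86628532409668, 100.02388000488281), 81.36063385009766) [[484.  -57.5]
 [582.9 -72.5]
 [586.5 -48.9]
 [487.6 -33.9]]
yaw now 0.371 [ 0.4997 -0.4197 -0.0589] [-1.100e-03  4.000e-04  4.909e-01]
```

drive_tool:
  moves:
    - [1, 0.539, -0.433, 0.04, 0, 0, -0.07]
    - [1, 0.539, -0.433, 0.04, 0, 0, -0.07]
    - [1, 0.539, -0.433, 0.04, 0, 0, -0.07]
    - [1, 0.539, -0.433, 0.04, 0, 0, -0.07]
    - [1, 0.539, -0.433, 0.04, 0, 0, -0.07]
    - [1, 0.539, -0.433, 0.04, 0, 0, -0.07]
    - [1, 0.539, -0.433, 0.04, 0, 0, -0.07]
    - [1, 0.539, -0.433, 0.04, 0, 0, -0.07]
    - [1, 0.539, -0.433, 0.04, 0, 0, -0.07]
    - [1, 0.539, -0.433, 0.04, 0, 0, -0.07]
    - [1, 0.539, -0.433, 0.08, 0, 0, -0.07]
    - [1, 0.539, -0.433, 0.08, 0, 0, -0.07]
    - [1, 0.539, -0.433, 0.08, 0, 0, -0.07]
    - [1, 0.539, -0.433, 0.08, 0, 0, -0.07]
    - [1, 0.539, -0.433, 0.08, 0, 0, -0.07]
    - [1, 0.539, -0.433, 0.08, 0, 0, -0.07]
    - [1, 0.539, -0.433, 0.08, 0, 0, -0.07]
    - [1, 0.539, -0.433, 0.08, 0, 0, -0.07]
    - [1, 0.539, -0.433, 0.08, 0, 0, -0.07]
    - [1, 0.539, -0.433, 0.08, 0, 0, -0.07]

```text
time: 1.77
position: [571.6, 15.8, 150.9]
ee_rot: [0.0, 0.976, 0.218, -0.0]
wrist_force: [0.1, -0.7, -0.0]
finger_gap: 85.7
grasp_force: 0.0
```

```bash
python3 - <<'E'
from h import *
p,R=tool(); print(p.round(1))
c=get_calibration("wrist"); im,d=grab_frame("wrist"); np.savez("pics/w1.npz",im=im,d=d,**c)
cv2.imwrite("pics/w1.png",im[:,:,::-1])
P=cloud(c,d); m=abs(P[...,2]-54)<2.5
print("hub px",proj(c,[571.5,16.5,54]))
v,u=np.where(m); Q=P[m]; k=np.hypot(Q[:,0]-571.5,Q[:,1]-16.5)<32; print(k.sum(),np.round(Q[k].mean(0),1),cv2.minEnclosingCircle(Q[k][:,:2].astype(np.float32)))
E
```

```text
[571.6  15.8 150.9]
hub px [[318.69974373 238.03500118]]
4712 [573.8  16.8  54.6] ((572.9192504882812, 16.162405014038086), 25.828428268432617)
```

View pics/w1.png

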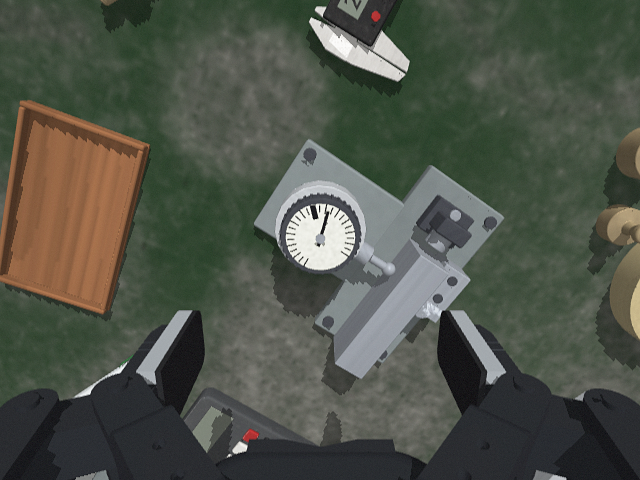

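The wrist view shows the dial centred at (320,233), needle tip at about (327,211), and thick mark at about (315,212). I'll measure the angle between them and the block positions.

```bash
cat >> h.py <<'E'
def dial(im,c,C,show=None):
    """angles (world yaw) of needle and thick mark about dial centre C"""
    a=np.arange(-np.pi,np.pi,0.01); g=cv2.cvtColor(im,cv2.COLOR_RGB2GRAY).astype(np.float32)
    out={}
    for nm,rs,h in(("r8-11",(8,9,10,11),56),("r12-15",(12,13,14,15),56),("r17-20",(17,18,19,20),54)):
        s=0
        for r in rs:
            X=np.c_[C[0]+r*np.cos(a),C[1]+r*np.sin(a),0*a+h]; q=proj(c,X).astype(np.float32)
            s=s+cv2.remap(g,q[:,:1],q[:,1:],1)[:,0]/len(rs)
        k=s<s.min()+0.35*(np.median(s)-s.min()); ang=a[k]
        sp=np.split(ang,np.where(np.diff(ang)>0.05)[0]+1)
        out[nm]=[(round(x.mean(),3),len(x)) for x in sp if len(x)]
    return out
E
python3 - <<'E'
from h import *
z=np.load("pics/w1.npz"); im,d=z["im"],z["d"]; c={k:z[k] for k in("intrinsics","R","t")}; P=cloud(c,d)
# face circle: white pixels
g=im.min(2); m=(g>190).astype(np.uint8); m[:185]=0;m[280:]=0;m[:,:270]=0;m[:,365:]=0
n,l,st,ce=cv2.connectedComponentsWithStats(m); print(st,ce.round(1))
C=cv2.minEnclosingCircle(P[(abs(P[...,2]-54)<2)&(np.hypot(P[...,0]-572,P[...,1]-16.5)<23)][:,:2].astype(np.float32)); print(C)
for cc in((572.3,16.3),): print(dial(im,c,cc))
m=(abs(P[...,2]-46)<3)&(np.hypot(P[...,0]-535,P[...,1]+53)<70)&(P[...,1]<-20); Q=P[m][:,:2]
r=cv2.minAreaRect(Q.astype(np.float32));print("master",r)
for lo,hi,n in((8,14,"rim"),):
    m=(P[...,2]>lo)&(P[...,2]<hi)&(P[...,1]>110); r=cv2.minAreaRect(P[m][:,:2].astype(np.float32)); print(n,r)
cv2.imwrite("pics/w1c.png",cv2.resize(im[180:285,265:375],None,fx=5,fy=5,interpolation=2)[:,:,::-1])
E
```

```text
[[     0      0    640    480 303386]
 [   275    185     90     63    876]
 [   337    185      1      1      1]
 [   286    204     69     66   2931]
 [   357    250      3      4      6]] [[319.5 239.6]
 [320.9 204.3]
 [337.  185. ]
 [320.1 238. ]
 [357.7 251.2]]
((572.0042114257812, 16.507442474365234), 22.994592666625977)
{'r8-11': [(np.float64(0.143), 18)], 'r12-15': [(np.float64(0.163), 12), (np.float64(0.643), 16)], 'r17-20': [(np.float64(-0.157), 2), (np.float64(0.053), 2), (np.float64(0.248), 3), (np.float64(0.453), 2), (np.float64(0.658), 17), (np.float64(3.083), 2)]}
master ((536.2090454101562, -53.26539611816406), (25.014625549316406, 100.2649154663086), 81.29412078857422)
rim ((490.8042297363281, 179.68612670898438), (306.1639709472656, 96.08154296875), 10.878908157348633)
```

View pics/w1c.png

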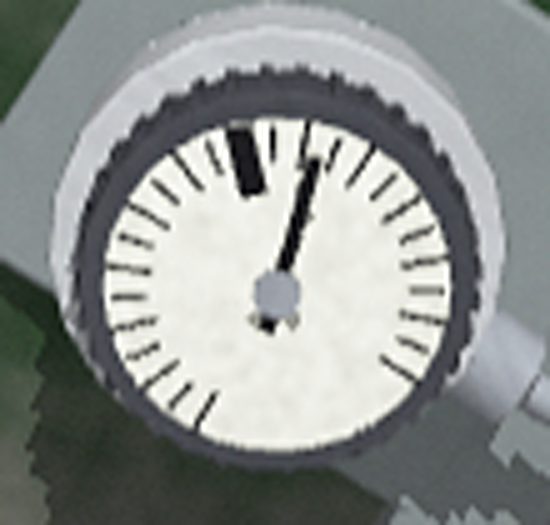

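The needle lies at world yaw 0.153 and the mark at 0.653, so the dial has to turn 0.49–0.50 rad clockwise, which is positive about tool z. I'll grip the dial from above.

drive_tool:
  moves:
    - [1, 0.0008, 0, 0.04, 0, 0, 0]
    - [1, 0.0008, 0, 0.08, 0, 0, 0]
    - [1, 0.0008, 0, 0.1, 0, 0, 0]
    - [1, 0.0008, 0, 0.11, 0, 0, 0]
    - [0.8, 0.0008, 0, 0.11, 0, 0, 0]
    - [0.5, 0.0008, 0, 0.11, 0, 0, 0]
    - [0.4, 0.0008, 0, 0.11, 0, 0, 0]
    - [0.4, 0.0008, 0, 0.11, 0, 0, 0]
    - [0.4, 0.0008, 0, 0.11, 0, 0, 0]
    - [0.4, 0.0008, 0, 0.11, 0, 0, 0]
    - [0.4, 0.0008, 0, 0.11, 0, 0, 0]

```text
time: 2.73
position: [573.4, 17.1, 43.6]
ee_rot: [0.0, 0.976, 0.219, 0.001]
wrist_force: [-6.7, 1.9, 13.8]
finger_gap: 47.5
grasp_force: 59.2
```

drive_tool:
  moves:
    - [0.4, 0, 0, -0.002, 0, 0, 0]
    - [0.4, 0, 0, -0.002, 0, 0, 0.1]
    - [0.4, 0, 0, -0.002, 0, 0, 0.2]
    - [0.4, 0, 0, -0.002, 0, 0, 0.3]
    - [0.4, 0, 0, -0.002, 0, 0, 0.4]
    - [0.4, 0, 0, -0.002, 0, 0, 0.49]
    - [0.4, 0, 0, -0.002, 0, 0, 0.49]
    - [0.4, 0, 0, -0.002, 0, 0, 0.49]

```text
time: 3.4
position: [573.5, 16.1, 44.1]
ee_rot: [0.0, 1.0, -0.025, 0.001]
wrist_force: [4.8, -2.7, -13.9]
finger_gap: 46.7
grasp_force: 70.8
```

drive_tool:
  moves:
    - [0.7, 0, 0, 0, 0, 0, 0]
    - [1, 0, 0, 0, 0, 0, 0]
    - [1, 0, 0, 0, 0, 0, 0]
    - [1, 0, 0, -0.03, 0, 0, 0]
    - [1, 0, 0, -0.07, 0, 0, 0]
    - [1, 0, 0, -0.11, 0, 0, 0]
    - [1, 0, 0, -0.11, 0, 0, 0]
    - [1, 0, 0, -0.11, 0, 0, 0]

```text
time: 4.07
position: [574.0, 16.8, 156.3]
ee_rot: [-0.0, 1.0, -0.025, 0.003]
wrist_force: [-0.2, -0.3, -0.6]
finger_gap: 85.6
grasp_force: 0.0
```

```bash
python3 - <<'E'
from h import *
p,R=tool(); print(p.round(1))
c=get_calibration("wrist"); im,d=grab_frame("wrist"); np.savez("pics/w2.npz",im=im,d=d,**c)
P=cloud(c,d)
C=cv2.minEnclosingCircle(P[(abs(P[...,2]-54)<2)&(np.hypot(P[...,0]-572,P[...,1]-16.5)<23)][:,:2].astype(np.float32)); print(C)
print(dial(im,c,(572.3,16.3)))
m=(abs(P[...,2]-46)<3)&(np.hypot(P[...,0]-535,P[...,1]+53)<70)&(P[...,1]<-20); Q=P[m][:,:2]
r=cv2.minAreaRect(Q.astype(np.float32));print("master",r)
cv2.imwrite("pics/w2.png",cv2.resize(im[140:340,220:440],None,fx=2.5,fy=2.5,interpolation=2)[:,:,::-1])
for f in("pics/w1.npz","pics/w2.npz"):
    z=np.load(f);im=z["im"];cc={k:z[k] for k in("intrinsics","R","t")}; Q=cloud(cc,z["d"])
    h=cv2.cvtColor(im,cv2.COLOR_RGB2HSV); m=((h[...,0]<15)&(h[...,1]>110)&(h[...,2]>60)&(Q[...,2]<20)&(Q[...,1]>90)).astype(np.uint8)
    n,l,st,ce=cv2.connectedComponentsWithStats(m); k=1+st[1:,4].argmax(); v,u=np.where(l==k)
    W=Q[l==k]; W=W[W[:,2]>9.5]; print("case rim",len(W),cv2.minAreaRect(W[:,:2].astype(np.float32)), st[k])
E
```

```text
[574.   16.8 156.3]
((571.9943237304688, 16.513689041137695), 22.987083435058594)
{'r8-11': [(np.float64(0.158), 17)], 'r12-15': [(np.float64(0.158), 19)], 'r17-20': [(np.float64(-0.837), 2), (np.float64(-0.642), 1), (np.float64(-0.437), 2), (np.float64(-0.237), 2), (np.float64(-0.027), 2), (np.float64(0.168), 17), (np.float64(0.568), 1), (np.float64(2.588), 1)]}
master ((536.2634887695312, -53.62152099609375), (24.578723907470703, 100.52277374267578), 81.39942932128906)
case rim 3588 ((496.2544250488281, 182.81072998046875), (138.8312530517578, 85.4346694946289), 4.257852554321289) [    0   100   150   214 22806]
case rim 1996 ((500.5055236816406, 182.92849731445312), (130.6904754638672, 85.39078521728516), 4.3636016845703125) [   40   232   134   161 13087]
```

View pics/w2.png

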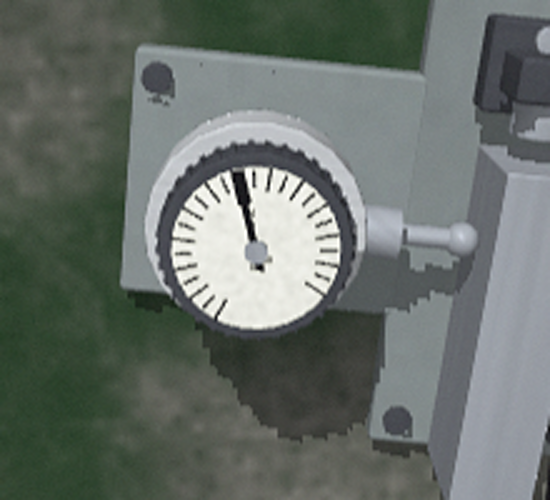

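The zero mark (0.168) and the needle (0.158) now coincide. The spindle ball is at about (462,237) in the crop, bearing on the master. Case centre is (496.3,182.8), yaw 0.074, and the master is at (536.2,-53.4), yaw -0.15. Next is the master grasp.

```bash
python3 - <<'E'
from h import *
p,R=tool(); print(p.round(1),R.as_matrix().round(4))
to([528.7,-52.3,20],-0.15)
E
```

```text
[573.   16.7 154.5] [[ 9.988e-01 -4.920e-02  2.100e-03]
 [-4.920e-02 -9.988e-01  1.000e-04]
 [ 2.100e-03 -2.000e-04 -1.000e+00]]
yaw now -0.049 [-0.0412  0.0711  0.1344] [-0.0003 -0.0021  0.1007]
```

drive_tool:
  moves:
    - [0.7, -0.02, 0.036, 0.0, 0, 0, 0.05]
    - [0.7, -0.041, 0.071, 0.03, 0, 0, 0.1]
    - [0.7, -0.041, 0.071, 0.06, 0, 0, 0.1]
    - [0.7, -0.041, 0.071, 0.08, 0, 0, 0.1]
    - [0.7, -0.041, 0.071, 0.08, 0, 0, 0.1]
    - [0.7, -0.041, 0.071, 0.08, 0, 0, 0.1]
    - [0.7, -0.041, 0.071, 0.105, 0, 0, 0.1]
    - [0.7, -0.041, 0.071, 0.125, 0, 0, 0.1]
    - [0.7, -0.041, 0.071, 0.133, 0, 0, 0.1]
    - [0.7, -0.041, 0.071, 0.133, 0, 0, 0.1]
    - [0.7, -0.041, 0.071, 0.133, 0, 0, 0.1]
    - [0.7, -0.041, 0.071, 0.133, 0, 0, 0.1]

```text
time: 5.12
position: [529.1, -52.0, 21.7]
ee_rot: [-0.0, 0.997, -0.074, 0.001]
wrist_force: [-0.1, -0.3, -0.9]
finger_gap: 59.7
grasp_force: 0.0
```

```bash
python3 - <<'E'
from h import *
to([528.7,-52.3,20],-0.15); print(ctrl.state()["wrist_force"])
c=get_calibration("wrist"); im,d=grab_frame("wrist"); np.savez("pics/w3.npz",im=im,d=d,**c)
print(dial(im,c,(572.3,16.3)))
cv2.imwrite("pics/w3.png",im[:,:,::-1])
E
```

```text
yaw now -0.149 [-0.0004  0.0004  0.0017] [-0.0002 -0.0016  0.0011]
[-0.1280346  -0.29316478 -0.86445809]
{'r8-11': [(np.float64(0.208), 23)], 'r12-15': [(np.float64(0.143), 28)], 'r17-20': [(np.float64(-2.252), 3), (np.float64(-2.052), 3), (np.float64(-1.842), 3), (np.float64(-1.632), 3), (np.float64(-1.427), 2), (np.float64(-1.222), 3), (np.float64(-1.012), 3), (np.float64(-0.802), 3), (np.float64(-0.597), 4), (np.float64(-0.397), 4), (np.float64(-0.192), 5), (np.float64(0.013), 4), (np.float64(0.208), 19), (np.float64(0.413), 4), (np.float64(0.603), 4), (np.float64(0.803), 4), (np.float64(1.003), 4), (np.float64(1.193), 4), (np.float64(1.388), 3), (np.float64(1.578), 3), (np.float64(1.773), 2), (np.float64(1.968), 3), (np.float64(2.158), 3), (np.float64(2.358), 3), (np.float64(2.543), 4)]}
```

View pics/w3.png

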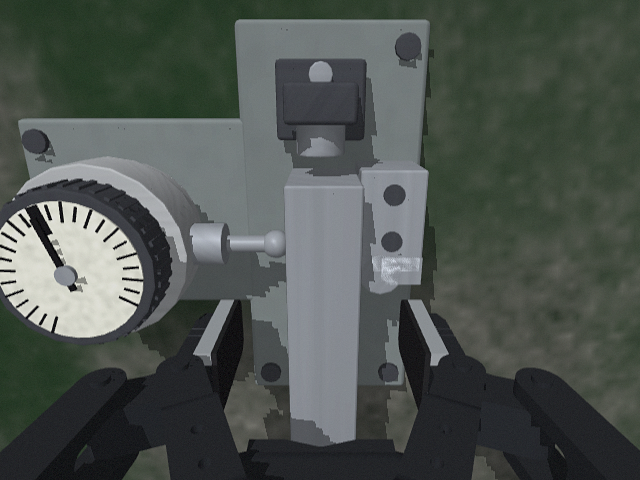

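The fingers straddle the master, its centre at column ~324 against the finger centre at 320, so it sits ~1 mm to tool +y. The zero mark is still under the needle. I'll close and lift straight out.

drive_tool:
  moves:
    - [0.5, 0, 0.001, 0, 0, 0, 0]
    - [0.2, 0, 0.001, 0, 0, 0, 0]
    - [0, 0, 0.001, 0, 0, 0, 0]
    - [0, 0, 0.001, 0, 0, 0, 0]
    - [0, 0, 0.001, 0, 0, 0, 0]
    - [0, 0, 0.001, 0, 0, 0, 0]
    - [0, 0, 0.001, 0, 0, 0, 0]
    - [0, 0, 0.001, 0, 0, 0, 0]

```text
time: 5.83
position: [528.4, -52.9, 20.9]
ee_rot: [-0.0, 0.997, -0.074, 0.0]
wrist_force: [-3.5, 2.6, 10.3]
finger_gap: 23.2
grasp_force: 59.7
```

drive_tool:
  moves:
    - [0, 0, 0.001, -0.01, 0, 0, 0]
    - [0, 0, 0.001, -0.025, 0, 0, 0]
    - [0, 0, 0.001, -0.045, 0, 0, 0]
    - [0, 0, 0.001, -0.07, 0, 0, 0]
    - [0, 0, 0.001, -0.1, 0, 0, 0]
    - [0, 0, 0.001, -0.12, 0, 0, 0]
    - [0, 0, 0.001, -0.12, 0, 0, 0]
    - [0, 0, 0.001, -0.12, 0, 0, 0]

```text
time: 6.5
position: [528.2, -54.3, 141.2]
ee_rot: [0.0, 0.997, -0.075, 0.001]
wrist_force: [-0.1, -0.4, -2.7]
finger_gap: 22.8
grasp_force: 61.2
```

```bash
python3 - <<'E'
from h import *
s=ctrl.state(); print(s["position"],s["wrist_force"],s["finger_gap"],s["grasp_force"])
yaw=0.074; C=np.array([496.3,182.8]); g=C+ -7.5*np.array([np.cos(yaw),np.sin(yaw)])
to([g[0],g[1],s["position"][2]],yaw)
E
```

```text
[528.23639787 -54.33541337 141.19092697] [-0.06457386 -0.38296149 -2.70532006] 22.84043155227039 61.22958540916443
yaw now -0.149 [-7.420e-02 -2.281e-01 -1.000e-04] [ 2.000e-04 -1.800e-03 -2.234e-01]
```

drive_tool:
  moves:
    - [0, -0.025, -0.076, 0, 0, 0, -0.075]
    - [0, -0.049, -0.152, 0, 0, 0, -0.15]
    - [0, -0.062, -0.19, 0, 0, 0, -0.19]
    - [0, -0.074, -0.228, 0, 0, 0, -0.223]
    - [0, -0.074, -0.228, 0.02, 0, 0, -0.223]
    - [0, -0.074, -0.228, 0.05, 0, 0, -0.223]
    - [0, -0.074, -0.228, 0.08, 0, 0, -0.223]
    - [0, -0.074, -0.228, 0.1, 0, 0, -0.223]
    - [0, -0.074, -0.228, 0.11, 0, 0, -0.223]
    - [0, -0.074, -0.228, 0.118, 0, 0, -0.223]
    - [0, -0.074, -0.228, 0.122, 0, 0, -0.223]
    - [0, -0.074, -0.228, 0.122, 0, 0, -0.223]
    - [0, -0.074, -0.228, 0.122, 0, 0, -0.223]

```text
time: 7.58
position: [489.2, 182.1, 19.1]
ee_rot: [-0.0, 0.999, 0.037, 0.001]
wrist_force: [1.2, 0.0, -1.8]
finger_gap: 22.7
grasp_force: 61.1
```

Now I'll lower to contact.

drive_tool:
  moves:
    - [0, 0, 0, 0.002, 0, 0, 0]
    - [0, 0, 0, 0.003, 0, 0, 0]
    - [0, 0, 0, 0.004, 0, 0, 0]
    - [0, 0, 0, 0.004, 0, 0, 0]
    - [0, 0, 0, 0.004, 0, 0, 0]

```text
time: 8.0
position: [489.0, 182.3, 15.0]
ee_rot: [-0.0, 0.999, 0.037, 0.0]
wrist_force: [-2.0, -1.1, 7.4]
finger_gap: 22.9
grasp_force: 62.4
```

drive_tool:
  moves:
    - [0.4, 0, 0, 0, 0, 0, 0]
    - [0.45, 0, 0, 0, 0, 0, 0]
    - [0.45, 0, 0, 0, 0, 0, 0]
    - [0.45, 0, 0, -0.03, 0, 0, 0]
    - [0.5, 0, 0, -0.07, 0, 0, 0]
    - [0.7, 0, 0, -0.11, 0, 0, 0]
    - [0.7, 0, 0, -0.14, 0, 0, 0]
    - [0.7, 0, 0, -0.14, 0, 0, 0]

```text
time: 8.67
position: [491.1, 183.4, 160.1]
ee_rot: [-0.001, 0.999, 0.037, 0.004]
wrist_force: [0.1, -0.0, -0.1]
finger_gap: 60.0
grasp_force: 0.0
```

```bash
python3 - <<'E'
from h import *
print(ctrl.state()["finger_gap"])
c=get_calibration("wrist"); im,d=grab_frame("wrist"); P=cloud(c,d)
m=(abs(P[...,2]-40)<4)&(np.hypot(P[...,0]-496,P[...,1]-183)<60); print("master",m.sum(),P[m][:,2].mean(),cv2.minAreaRect(P[m][:,:2].astype(np.float32)))
to([482,-260.7,150],-0.041)
E
```

```text
60.01918710848308
master 5116 40.1859649290137 ((497.0582580566406, 182.822998046875), (99.82917022705078, 24.0496883392334), 4.427828788757324)
yaw now 0.074 [-0.0407  0.4417  0.0066] [-0.0015 -0.0052  0.1146]
```

Master is in its case at (497.1,182.8), top at z 40, as it should be. On to the spacer.

drive_tool:
  moves:
    - [0.7, -0.041, 0.442, 0, 0, 0, 0.115]
    - [0.7, -0.041, 0.442, 0, 0, 0, 0.115]
    - [0.7, -0.041, 0.442, 0, 0, 0, 0.115]
    - [0.7, -0.041, 0.442, 0, 0, 0, 0.115]
    - [0.7, -0.041, 0.442, 0, 0, 0, 0.115]
    - [0.7, -0.041, 0.442, 0, 0, 0, 0.115]
    - [0.7, -0.041, 0.442, 0, 0, 0, 0.115]
    - [0.7, -0.041, 0.442, 0, 0, 0, 0.115]
    - [0.7, -0.041, 0.442, 0, 0, 0, 0.115]
    - [0.7, -0.041, 0.442, 0, 0, 0, 0.115]
    - [0.7, -0.041, 0.442, 0, 0, 0, 0.115]
    - [0.7, -0.041, 0.442, 0, 0, 0, 0.115]
    - [0.7, -0.041, 0.442, 0, 0, 0, 0.115]
    - [0.7, -0.041, 0.442, 0, 0, 0, 0.115]
    - [0.7, -0.041, 0.442, 0, 0, 0, 0.115]
    - [0.7, -0.041, 0.442, 0, 0, 0, 0.115]

```text
time: 10.05
position: [480.5, -260.3, 154.1]
ee_rot: [-0.0, 1.0, -0.02, -0.0]
wrist_force: [-0.3, -0.0, 0.2]
finger_gap: 59.5
grasp_force: 0.0
```

```bash
python3 - <<'E'
from h import *
c=get_calibration("wrist"); im,d=grab_frame("wrist"); np.savez("pics/w4.npz",im=im,d=d,**c); P=cloud(c,d)
m=(abs(P[...,2]-36)<3)&(np.hypot(P[...,0]-482,P[...,1]+260)<65); Q=P[m]
r=cv2.minAreaRect(Q[:,:2].astype(np.float32)); print("spacer",m.sum(),Q[:,2].mean(),r)
# nose direction: width in slices along axis
C=np.array(r[0])
for y in [np.deg2rad(r[2]-90) if r[1][0]<r[1][1] else np.deg2rad(r[2])]:
    a=np.array([np.cos(y),np.sin(y)]); b=np.array([-a[1],a[0]]); s=(Q[:,:2]-C)@a; t=(Q[:,:2]-C)@b
    print("yaw",y,[(x,round(t[abs(s-x)<2].min(),1),round(t[abs(s-x)<2].max(),1)) for x in range(-48,50,8)])
cv2.imwrite("pics/w4.png",im[:,:,::-1])
E
```

```text
spacer 5034 36.21452817587128 ((482.88751220703125, -261.6221008300781), (26.037397384643555, 99.94889831542969), 87.81598663330078)
yaw -0.03811822415646765 [(-48, np.float64(-12.4), np.float64(13.0)), (-40, np.float64(-12.3), np.float64(13.0)), (-32, np.float64(-13.0), np.float64(12.8)), (-24, np.float64(-12.8), np.float64(12.7)), (-16, np.float64(-12.7), np.float64(12.6)), (-8, np.float64(-12.6), np.float64(12.5)), (0, np.float64(-12.4), np.float64(13.0)), (8, np.float64(-12.4), np.float64(12.9)), (16, np.float64(-13.0), np.float64(12.8)), (24, np.float64(-12.8), np.float64(12.7)), (32, np.float64(-10.7), np.float64(11.2)), (40, np.float64(-8.1), np.float64(8.0)), (48, np.float64(-5.5), np.float64(5.3))]
```

View pics/w4.png

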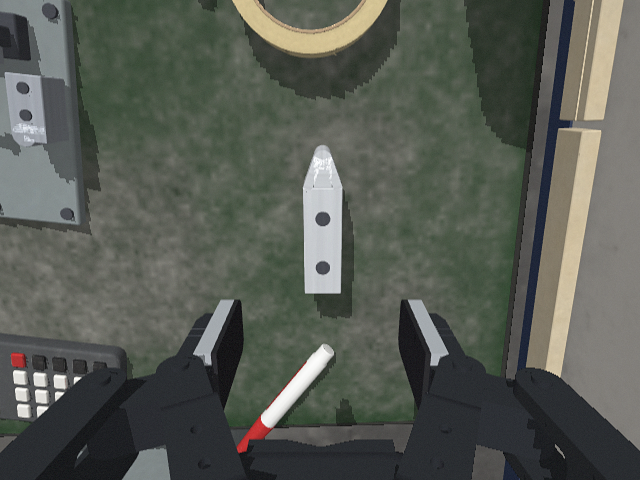

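The view shows the spacer at (322,220) with its nose up-image (tool +x) and the pen well behind it. Spacer centre is (482.9,-261.6), yaw -0.038, and 26x100 matches the given size. I'll grasp 34 mm behind its centre.

```bash
python3 - <<'E'
from h import *
to([448.9,-260.3,10.5],-0.038)
z=np.load("pics/w2.npz"); ex=np.array([.9886,-.1504]);ey=np.array([.1504,.9886]); O=np.array([536.0,-53.4])+25.2*ex-12*ey; print("origin",O)
for f in("pics/w2.npz","pics/w3.npz","pics/top0.npz"):
    z=np.load(f); c={k:z[k] for k in("intrinsics","R","t")} if "R" in z else get_calibration("top"); P=cloud(c,z["d"])
    X=(P[...,:2]-O)@ex; Y=(P[...,:2]-O)@ey; m=(X>26)&(X<60)&(abs(Y-12)<5)&(P[...,2]>20)&(P[...,2]<60); k=X[m]
    h,_=np.histogram(k,np.arange(26,62,2)); print(f,h,[round(float(np.median(P[...,2][m&(X>e)&(X<e+2)])),1) if h[i]>0 else 0 for i,e in enumerate(range(26,60,2))])
E
```

```text
yaw now -0.04 [-0.0316  0.0011  0.1437] [-0.0002  0.0001 -0.0016]
origin [559.10792 -69.05328]
pics/w2.npz [ 0  0  3 38 43 42 43 31 41 49 48 51 48 83 49 42 44] [0, 0, 34.3, 35.4, 35.5, 35.5, 35.6, 35.9, 41.0, 41.2, 41.4, 41.2, 41.3, 40.2, 25.1, 25.2, 24.7]
pics/w3.npz [  0   0  12 200 208 210 218 193 238 240 244 257 265 209 154 208 202] [0, 0, 34.8, 35.6, 35.6, 35.6, 35.5, 35.6, 41.1, 41.3, 41.3, 41.3, 41.2, 41.0, 25.0, 25.0, 24.7]
pics/top0.npz [0 0 7 5 5 6 5 7 7 4 8 4 6 2 0 5 3] [0, 0, 32.5, 33.9, 36.2, 33.7, 33.9, 35.0, 38.9, 39.5, 39.7, 40.4, 39.1, 40.4, 0, 24.7, 23.7]
```

drive_tool:
  moves:
    - [0.7, -0.032, 0.001, 0.03, 0, 0, 0]
    - [0.7, -0.032, 0.001, 0.07, 0, 0, 0]
    - [0.7, -0.032, 0.001, 0.1, 0, 0, 0]
    - [0.7, -0.032, 0.001, 0.125, 0, 0, 0]
    - [0.7, -0.032, 0.001, 0.14, 0, 0, 0]
    - [0.7, -0.032, 0.001, 0.142, 0, 0, 0]
    - [0.7, -0.032, 0.001, 0.142, 0, 0, 0]
    - [0.7, -0.032, 0.001, 0.142, 0, 0, 0]
    - [0.4, -0.032, 0.001, 0.142, 0, 0, 0]
    - [0.2, -0.032, 0.001, 0.142, 0, 0, 0]
    - [0, -0.032, 0.001, 0.142, 0, 0, 0]
    - [0, -0.032, 0.001, 0.142, 0, 0, 0]
    - [0, -0.032, 0.001, 0.142, 0, 0, 0]
    - [0, -0.032, 0.001, 0.142, 0, 0, 0]
    - [0, -0.032, 0.001, 0.142, 0, 0, 0]

```text
time: 11.35
position: [448.8, -261.4, 13.4]
ee_rot: [0.0, 1.0, -0.021, 0.001]
wrist_force: [-3.2, 1.1, 14.0]
finger_gap: 24.7
grasp_force: 59.4
```

drive_tool:
  moves:
    - [0, 0, 0, -0.02, 0, 0, 0]
    - [0, 0, 0, -0.05, 0, 0, 0]
    - [0, 0, 0, -0.08, 0, 0, 0]
    - [0, 0, 0, -0.08, 0, 0, 0]
    - [0, 0, 0, -0.08, 0, 0, 0]

```text
time: 11.77
position: [449.1, -261.7, 93.9]
ee_rot: [0.001, 1.0, -0.021, 0.001]
wrist_force: [0.1, -0.1, -2.4]
finger_gap: 24.7
grasp_force: 59.7
```

```bash
python3 - <<'E'
from h import *
s=ctrl.state(); print(s["position"],s["wrist_force"],s["grasp_force"])
to([456.3,-40.3,s["position"][2]],-0.151)
# held spacer pose as the wrist camera sees it
c=get_calibration("wrist"); im,d=grab_frame("wrist"); P=cloud(c,d); p,R=tool()
T=R.inv().apply(P.reshape(-1,3)-p); m=(T[:,0]>-5)&(T[:,0]<110)&(abs(T[:,1])<18)&(T[:,2]<-15)&(T[:,2]>-35)
T=T[m]; r=cv2.minAreaRect(T[:,:2].astype(np.float32)); print(m.sum(),r,np.polyfit(T[:,0],T[:,2],1),T[:,0].max())
E
```

```text
[ 449.10103238 -261.69436766   93.93086195] [ 0.05165601 -0.07288954 -2.41092076] 59.671098589897156
yaw now -0.041 [-0.002  -0.2215 -0.0003] [ 0.0014 -0.003   0.1097]
21394 ((39.75033950805664, 0.025983810424804688), (89.49127197265625, 35.97827911376953), 0.036639031022787094) [ 1.05548055e-02 -2.46928221e+01] 84.4972251272632
```

drive_tool:
  moves:
    - [0, 0, -0.041, 0, 0, 0, 0.03]
    - [0, -0.001, -0.08, 0, 0, 0, 0.05]
    - [0, -0.001, -0.12, 0, 0, 0, 0.07]
    - [0, -0.002, -0.16, 0, 0, 0, 0.09]
    - [0, -0.002, -0.2, 0, 0, 0, 0.11]
    - [0, -0.002, -0.2215, 0, 0, 0, 0.11]
    - [0, -0.002, -0.2215, 0, 0, 0, 0.11]
    - [0, -0.002, -0.2215, 0.03, 0, 0, 0.11]
    - [0, -0.002, -0.2215, 0.05, 0, 0, 0.11]
    - [0, -0.002, -0.2215, 0.064, 0, 0, 0.11]
    - [0, -0.002, -0.2215, 0.067, 0, 0, 0.11]
    - [0, -0.002, -0.2215, 0.067, 0, 0, 0.11]
    - [0, -0.002, -0.2215, 0.067, 0, 0, 0.11]
    - [0, -0.002, -0.2215, 0.067, 0, 0, 0.11]

```text
time: 12.98
position: [455.2, -40.0, 25.0]
ee_rot: [-0.0, 0.997, -0.076, -0.0]
wrist_force: [0.6, 0.6, -1.9]
finger_gap: 24.9
grasp_force: 59.8
```

```bash
cat >> h.py <<'E'
O=np.array([559.1,-69.05]);EX=np.array([.9886,-.1504]);EY=np.array([.1504,.9886])
def rep():
    s=ctrl.state(); q=np.array(s["position"][:2])-O; f=s["wrist_force"]
    print("comp TCP x %.1f y %.1f z %.1f nose x %.1f | F x %.1f y %.1f z %.1f"%(q@EX,q@EY,s["position"][2],q@EX+84.3,f[:2]@EX,f[:2]@EY,f[2])); to([s["position"][0],s["position"][1],s["position"][2]],-.151)
E
python3 - <<'E'
from h import *
rep()
c=get_calibration("wrist"); im,d=grab_frame("wrist"); cv2.imwrite("pics/w5.png",im[:,:,::-1])
E
```

```text
comp TCP x -107.1 y 13.1 z 25.0 nose x -22.8 | F x 0.5 y 0.7 z -1.9
yaw now -0.151 [0. 0. 0.] [ 0.      0.0007 -0.0004]
```

View pics/w5.png

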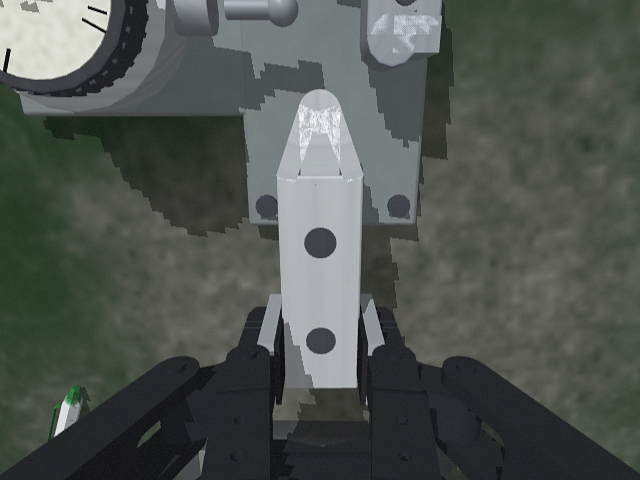

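The spacer is held straight with its nose at (320,95), between the anvil edge (~361) and the spindle ball (~298). I'll lower it onto the bed.

drive_tool:
  moves:
    - [0, 0, 0, 0.001, 0, 0, 0]
    - [0, 0, 0, 0.0015, 0, 0, 0]
    - [0, 0, 0, 0.002, 0, 0, 0]
    - [0, 0, 0, 0.002, 0, 0, 0]
    - [0, 0, 0, 0.002, 0, 0, 0]

```text
time: 13.45
position: [455.4, -39.8, 23.3]
ee_rot: [-0.0, 0.997, -0.076, -0.0]
wrist_force: [-0.5, 0.9, -1.6]
finger_gap: 24.8
grasp_force: 59.8
```

```bash
python3 -c "
from h import *
rep()"
```

```text
comp TCP x -106.9 y 13.3 z 23.3 nose x -22.6 | F x -0.6 y 0.8 z -1.6
yaw now -0.151 [0. 0. 0.] [-0.0001  0.0001 -0.0002]
```

drive_tool:
  moves:
    - [0, 0, 0, 0.0005, 0, 0, 0]
    - [0, 0.002, 0, 0.0005, 0, 0, 0]
    - [0, 0.004, 0, 0.0005, 0, 0, 0]
    - [0, 0.007, 0, 0.0005, 0, 0, 0]
    - [0, 0.01, 0, 0.0005, 0, 0, 0]
    - [0, 0.013, 0, 0.0005, 0, 0, 0]
    - [0, 0.016, 0, 0.0005, 0, 0, 0]
    - [0, 0.019, 0, 0.0005, 0, 0, 0]
    - [0, 0.022, 0, 0.0005, 0, 0, 0]
    - [0, 0.025, 0, 0.0005, 0, 0, 0]
    - [0, 0.028, 0, 0.0005, 0, 0, 0]
    - [0, 0.03, 0, 0.0005, 0, 0, 0]
    - [0, 0.03, 0, 0.0005, 0, 0, 0]
    - [0, 0.03, 0, 0.0005, 0, 0, 0]

```text
time: 14.62
position: [480.3, -43.7, 23.2]
ee_rot: [0.0, 0.997, -0.075, -0.005]
wrist_force: [-41.8, 5.5, 61.4]
finger_gap: 25.0
grasp_force: 67.9
```

```bash
python3 -c "
from h import *
rep()"
```

```text
comp TCP x -81.7 y 13.2 z 23.2 nose x 2.6 | F x -42.2 y -0.9 z 61.4
yaw now -0.151 [0. 0. 0.] [0.0014 0.0094 0.0003]
```

drive_tool:
  moves:
    - [0, -0.002, 0, -0.001, 0, 0, 0]
    - [0, -0.004, 0, -0.002, 0, 0, 0]
    - [0, -0.004, 0, -0.002, 0, 0, 0]
    - [0, -0.004, 0, -0.002, 0, 0, 0]

```text
time: 14.95
position: [481.3, -43.7, 24.8]
ee_rot: [-0.0, 0.997, -0.076, 0.0]
wrist_force: [0.3, 0.5, -0.6]
finger_gap: 25.1
grasp_force: 59.8
```

```bash
python3 - <<'E'
from h import *
rep(); print(ctrl.state()["ft_torque"])
c=get_calibration("wrist"); im,d=grab_frame("wrist"); cv2.imwrite("pics/w6.png",im[:,:,::-1]); P=cloud(c,d); p,R=tool()
T=R.inv().apply(P.reshape(-1,3)-p); m=(T[:,0]>-5)&(T[:,0]<100)&(abs(T[:,1])<14)&(T[:,2]<-15)&(T[:,2]>-35)
T=T[m]; k=(T[:,0]>20)&(abs(T[:,1])<5); print(np.polyfit(T[k,0],T[k,2],1),T[:,0].max())
E
```

```text
comp TCP x -80.7 y 13.3 z 24.8 nose x 3.6 | F x 0.2 y 0.5 z -0.6
yaw now -0.151 [0. 0. 0.] [-0.0001 -0.0003 -0.0003]
[0.0505865  0.04135558 0.01042615]
[-2.64830525e-03 -2.31599672e+01] 83.7130635092795
```

View pics/w6.png

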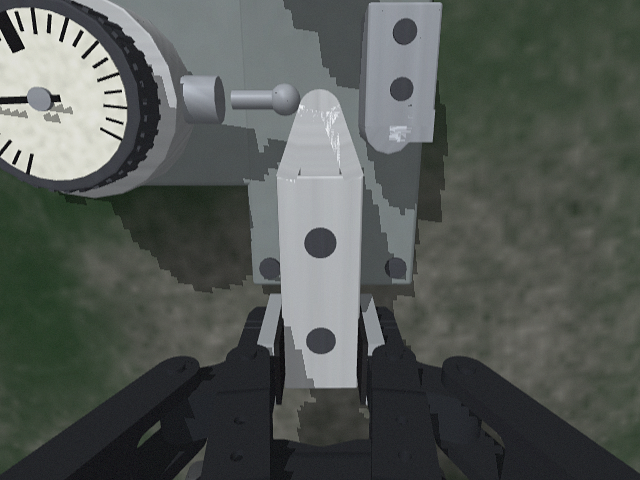

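The spacer is level again and its nose at (320,92) has just reached the ball, centred. The jam was bed friction from pressing down too hard, so I'll continue with the block hovering just clear of the bed.

drive_tool:
  moves:
    - [0, 0.001, 0, 0, 0, 0, 0]
    - [0, 0.002, 0, 0, 0, 0, 0]
    - [0, 0.003, 0, 0, 0, 0, 0]
    - [0, 0.004, 0, 0, 0, 0, 0]
    - [0, 0.005, 0, 0, 0, 0, 0]
    - [0, 0.006, 0, 0, 0, 0, 0]
    - [0, 0.007, 0, 0, 0, 0, 0]
    - [0, 0.008, 0, 0, 0, 0, 0]
    - [0, 0.009, 0, 0, 0, 0, 0]
    - [0, 0.01, 0, 0, 0, 0, 0]
    - [0, 0.01, 0, 0, 0, 0, 0]
    - [0, 0.01, 0, 0, 0, 0, 0]

```text
time: 16.0
position: [491.3, -45.2, 24.8]
ee_rot: [-0.0, 0.997, -0.076, 0.0]
wrist_force: [0.1, -1.6, -2.3]
finger_gap: 24.7
grasp_force: 59.7
```

```bash
python3 -c "
from h import *
rep();print(ctrl.state()['ft_torque'])"
```

```text
comp TCP x -70.6 y 13.3 z 24.8 nose x 13.7 | F x 0.4 y -1.6 z -2.3
yaw now -0.151 [0. 0. 0.] [-0.0001 -0.0004 -0.0002]
[-0.37546578  0.33956259 -0.1276694 ]
```

drive_tool:
  moves:
    - [0, 0.001, 0, 0, 0, 0, 0]
    - [0, 0.002, 0, 0, 0, 0, 0]
    - [0, 0.003, 0, 0, 0, 0, 0]
    - [0, 0.004, 0, 0, 0, 0, 0]
    - [0, 0.005, 0, 0, 0, 0, 0]
    - [0, 0.006, 0, 0, 0, 0, 0]
    - [0, 0.007, 0, 0, 0, 0, 0]
    - [0, 0.008, 0, 0, 0, 0, 0]
    - [0, 0.009, 0, 0, 0, 0, 0]
    - [0, 0.01, 0, 0, 0, 0, 0]
    - [0, 0.011, 0, 0, 0, 0, 0]
    - [0, 0.012, 0, 0, 0, 0, 0]
    - [0, 0.012, 0, 0, 0, 0, 0]
    - [0, 0.012, 0, 0, 0, 0, 0]

```text
time: 17.17
position: [503.5, -47.1, 24.9]
ee_rot: [-0.0, 0.997, -0.076, 0.001]
wrist_force: [0.4, -1.9, -2.1]
finger_gap: 25.2
grasp_force: 59.7
```

```bash
python3 -c "
from h import *
rep()"
```

```text
comp TCP x -58.3 y 13.4 z 24.9 nose x 26.0 | F x 0.6 y -1.9 z -2.1
yaw now -0.151 [0. 0. 0.] [-0.0002 -0.001  -0.0003]
```

drive_tool:
  moves:
    - [0, 0, 0, 0.0003, 0, 0, 0]
    - [0, 0, 0, 0.0006, 0, 0, 0]
    - [0, 0, 0, 0.001, 0, 0, 0]
    - [0, 0, 0, 0.001, 0, 0, 0]
    - [0, 0, 0, 0.001, 0, 0, 0]
    - [0, 0, 0, 0.001, 0, 0, 0]

```text
time: 17.67
position: [503.0, -47.0, 23.8]
ee_rot: [-0.0, 0.997, -0.076, 0.0]
wrist_force: [1.8, -2.2, -1.3]
finger_gap: 25.1
grasp_force: 59.9
```

```bash
python3 -c "
from h import *
rep()"
```

```text
comp TCP x -58.8 y 13.3 z 23.8 nose x 25.5 | F x 2.1 y -1.9 z -1.3
yaw now -0.151 [0. 0. 0.] [-0.     -0.0001 -0.0002]
```

drive_tool:
  moves:
    - [0, 0.0003, 0.0002, 0, 0, 0, 0]
    - [0, 0.0006, 0.0004, 0, 0, 0, 0]
    - [0, 0.001, 0.0005, 0, 0, 0, 0]
    - [0, 0.0014, 0.0005, 0, 0, 0, 0]
    - [0, 0.0018, 0.0005, 0, 0, 0, 0]
    - [0, 0.0022, 0.0005, 0, 0, 0, 0]
    - [0, 0.0026, 0.0005, 0, 0, 0, 0]
    - [0, 0.003, 0.0005, 0, 0, 0, 0]
    - [0, 0.0034, 0.0005, 0, 0, 0, 0]
    - [0, 0.0037, 0.0005, 0, 0, 0, 0]
    - [0, 0.004, 0.0005, 0, 0, 0, 0]
    - [0, 0.004, 0.0005, 0, 0, 0, 0]

```text
time: 18.67
position: [506.9, -48.1, 23.8]
ee_rot: [-0.0, 0.997, -0.076, 0.0]
wrist_force: [-0.7, -2.4, -1.7]
finger_gap: 25.1
grasp_force: 59.7
```

```bash
python3 -c "
from h import *
rep()"
```

```text
comp TCP x -54.8 y 12.8 z 23.8 nose x 29.5 | F x -0.3 y -2.5 z -1.7
yaw now -0.151 [0. 0. 0.] [-0.0001 -0.0001 -0.0002]
```

drive_tool:
  moves:
    - [0, 0.0003, 0.0002, 0, 0, 0, 0]
    - [0, 0.0006, 0.0004, 0, 0, 0, 0]
    - [0, 0.0009, 0.0005, 0, 0, 0, 0]
    - [0, 0.0012, 0.0005, 0, 0, 0, 0]
    - [0, 0.0015, 0.0005, 0, 0, 0, 0]
    - [0, 0.0015, 0.0005, 0, 0, 0, 0]

```text
time: 19.17
position: [508.3, -48.8, 23.8]
ee_rot: [-0.0, 0.997, -0.076, 0.0]
wrist_force: [-2.0, -2.2, -2.3]
finger_gap: 25.2
grasp_force: 59.7
```

```bash
python3 -c "
from h import *
rep()"
```

```text
comp TCP x -53.3 y 12.3 z 23.8 nose x 31.0 | F x -1.7 y -2.5 z -2.3
yaw now -0.151 [0. 0. 0.] [-0.0001 -0.     -0.0002]
```

drive_tool:
  moves:
    - [0, 0.0002, 0.0002, 0, 0, 0, 0]
    - [0, 0.0004, 0.0004, 0, 0, 0, 0]
    - [0, 0.0006, 0.0005, 0, 0, 0, 0]
    - [0, 0.0008, 0.0005, 0, 0, 0, 0]
    - [0, 0.001, 0.0005, 0, 0, 0, 0]
    - [0, 0.001, 0.0005, 0, 0, 0, 0]

```text
time: 19.67
position: [508.9, -49.1, 23.7]
ee_rot: [-0.0, 0.997, -0.075, -0.0]
wrist_force: [-4.2, 2.7, -1.3]
finger_gap: 24.8
grasp_force: 59.9
```

```bash
python3 -c "
from h import *
rep()"
```

```text
comp TCP x -52.6 y 12.1 z 23.7 nose x 31.7 | F x -4.6 y 2.0 z -1.3
yaw now -0.151 [0. 0. 0.] [-0.0003  0.0005  0.0002]
```

drive_tool:
  moves:
    - [0, 0.0002, -0.0001, 0, 0, 0, 0]
    - [0, 0.0004, -0.0002, 0, 0, 0, 0]
    - [0, 0.0004, -0.0002, 0, 0, 0, 0]

```text
time: 19.92
position: [509.4, -49.2, 23.7]
ee_rot: [-0.0, 0.997, -0.075, -0.0]
wrist_force: [-4.2, 2.9, -1.4]
finger_gap: 24.9
grasp_force: 59.8
```

```bash
python3 -c "
from h import *
rep()"
```

```text
comp TCP x -52.1 y 12.2 z 23.7 nose x 32.2 | F x -4.6 y 2.2 z -1.4
yaw now -0.151 [0. 0. 0.] [-0.0001  0.0004 -0.0001]
```

drive_tool:
  moves:
    - [0, 0.0002, -0.0001, 0, 0, 0, 0]
    - [0, 0.0004, -0.0002, 0, 0, 0, 0]
    - [0, 0.0006, -0.0002, 0, 0, 0, 0]
    - [0, 0.0006, -0.0002, 0, 0, 0, 0]

```text
time: 20.25
position: [509.5, -49.2, 23.6]
ee_rot: [-0.0, 0.997, -0.076, -0.001]
wrist_force: [-7.6, 2.6, 0.8]
finger_gap: 24.9
grasp_force: 60.0
```

```bash
python3 -c "
from h import *
rep()"
```

```text
comp TCP x -52.1 y 12.2 z 23.6 nose x 32.2 | F x -7.9 y 1.4 z 0.8
yaw now -0.151 [0. 0. 0.] [ 0.0001  0.0014 -0.0002]
```

The nose has stopped at x≈32.2, and the seen pad face is 31.8. Force is rising, so I'll press further in small steps.

drive_tool:
  moves:
    - [0, 0.0002, 0, 0, 0, 0, 0]
    - [0, 0.0004, 0, 0, 0, 0, 0]
    - [0, 0.0005, 0, 0, 0, 0, 0]
    - [0, 0.0005, 0, 0, 0, 0, 0]

```text
time: 20.58
position: [509.5, -49.2, 23.5]
ee_rot: [0.0, 0.997, -0.075, -0.001]
wrist_force: [-10.8, 3.4, 2.8]
finger_gap: 25.0
grasp_force: 60.3
```

```bash
python3 -c "
from h import *
rep()"
```

```text
comp TCP x -52.0 y 12.2 z 23.5 nose x 32.3 | F x -11.2 y 1.7 z 2.8
yaw now -0.151 [0. 0. 0.] [ 0.0002  0.0023 -0.    ]
```

drive_tool:
  moves:
    - [0, 0.0001, 0, 0, 0, 0, 0]
    - [0, 0.0001, 0, 0, 0, 0, 0]
    - [0, 0.0001, 0, 0, 0, 0, 0]
    - [0, 0.0001, 0, 0, 0, 0, 0]

```text
time: 20.92
position: [509.5, -49.2, 23.5]
ee_rot: [0.0, 0.997, -0.075, -0.001]
wrist_force: [-10.7, 2.2, 2.4]
finger_gap: 25.0
grasp_force: 60.3
```

```bash
python3 -c "
from h import *
rep()"
```

```text
comp TCP x -52.0 y 12.2 z 23.5 nose x 32.3 | F x -10.9 y 0.5 z 2.4
yaw now -0.151 [0. 0. 0.] [ 0.0002  0.0025 -0.    ]
```

drive_tool:
  moves:
    - [0, 0.0002, 0, 0, 0, 0, 0]
    - [0, 0.0003, 0, 0, 0, 0, 0]
    - [0, 0.0003, 0, 0, 0, 0, 0]
    - [0, 0.0003, 0, 0, 0, 0, 0]
    - [0, 0.0003, 0, 0, 0, 0, 0]
    - [0, 0.0003, 0, 0, 0, 0, 0]
    - [0, 0.0003, 0, 0, 0, 0, 0]

```text
time: 21.5
position: [509.6, -49.2, 23.5]
ee_rot: [0.0, 0.997, -0.075, -0.002]
wrist_force: [-13.1, 3.9, 4.8]
finger_gap: 24.7
grasp_force: 60.6
```

drive_tool:
  moves:
    - [0, -0.0006, 0, 0, 0, 0, 0]
    - [0, -0.001, 0, 0, 0, 0, 0]
    - [0.35, -0.001, 0, 0, 0, 0, 0]
    - [0.5, -0.001, 0, 0, 0, 0, 0]
    - [0.6, -0.001, 0, 0, 0, 0, 0]
    - [0.6, -0.001, 0, 0, 0, 0, 0]
    - [0.6, -0.001, 0, -0.02, 0, 0, 0]
    - [0.6, -0.001, 0, -0.05, 0, 0, 0]
    - [0.6, -0.001, 0, -0.085, 0, 0, 0]
    - [0.6, -0.001, 0, -0.12, 0, 0, 0]
    - [0.6, -0.001, 0, -0.13, 0, 0, 0]
    - [0.6, -0.001, 0, -0.13, 0, 0, 0]
    - [0.6, -0.001, 0, -0.13, 0, 0, 0]
    - [0.6, -0.001, 0, -0.13, 0, 0, 0]

```text
time: 22.67
position: [509.6, -49.2, 152.7]
ee_rot: [-0.0, 0.997, -0.076, -0.001]
wrist_force: [0.1, 0.8, -1.3]
finger_gap: 50.9
grasp_force: 0.0
```

```bash
python3 - <<'E'
from h import *
c=get_calibration("wrist"); im,d=grab_frame("wrist"); P=cloud(c,d)
X=(P[...,:2]-O)@EX; Y=(P[...,:2]-O)@EY; m=(abs(P[...,2]-46)<3)&(X>-80)&(X<60)&(abs(Y-13)<18); Q=P[m]
r=cv2.minAreaRect(Q[:,:2].astype(np.float32)); print(m.sum(),r,"yaw",np.deg2rad(r[2]-90),"z",Q[:,2].mean(),np.polyfit(X[m],Q[:,2],1),"nose",X[m].max(),"Y",Y[m].min(),Y[m].max())
s=(X<56)&(X>33)&(abs(Y-12)<5)&(P[...,2]>20)&(P[...,2]<40); print("stop front",X[s].min() if s.any() else None)
print(dial(im,c,(572.3,16.3)), proj(c,[572,16.4,54]))
t,d2=grab_frame("top"); cc=get_calibration("top"); P=cloud(cc,d2); m=(abs(P[...,2]-40)<6)&(np.hypot(P[...,0]-496,P[...,1]-183)<60); print("master",cv2.minAreaRect(P[m][:,:2].astype(np.float32)))
a=cv2.resize(im,(640,480)); b=cv2.resize(t[180:280,255:355],(0,0),fx=1.5,fy=1.5); a[:150,490:]=b
cv2.imwrite("pics/w7.png",a[:,:,::-1])
E
```

```text
6063 ((552.6893310546875, -55.31421661376953), (26.051095962524414, 118.90309143066406), 81.66191864013672) yaw -0.14552697302878043 z 46.58839554857594 [6.88745062e-03 4.67193116e+01] nose 51.03261712608511 Y -0.4995349784781995 25.595458246303053
stop front 33.30150457057185
{'r8-11': [(np.float64(-0.612), 17)], 'r12-15': [(np.float64(-0.617), 12), (np.float64(0.138), 19)], 'r17-20': [(np.float64(-0.817), 2), (np.float64(-0.617), 4), (np.float64(-0.417), 2), (np.float64(-0.217), 2), (np.float64(-0.022), 3), (np.float64(0.178), 17), (np.float64(0.373), 2), (np.float64(0.573), 2), (np.float64(2.163), 2), (np.float64(2.363), 2), (np.float64(2.568), 3)]} [[193.97785151 153.75632765]]
master ((496.90289306640625, 183.18634033203125), (100.3218002319336, 24.979196548461914), 4.205749034881592)
```

View pics/w7.png

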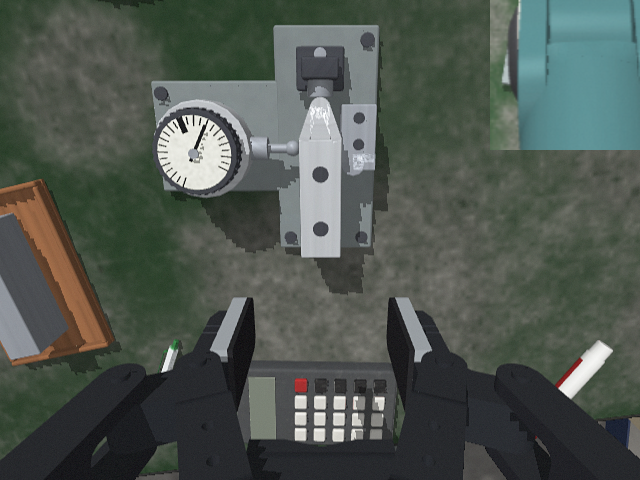

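The needle now reads 0.78 rad clockwise of the zero mark, the spacer is straight at the stop, and the master is in its case. Bed drag took an uncertain share of the 13 N, so I'll make sure with a light push on the spacer's rear end using shut, slightly tilted fingers.

drive_tool:
  moves:
    - [0.3, -0.02, 0, 0, 0, 0.05, 0]
    - [0, -0.05, 0, 0, 0, 0.1, 0]
    - [0, -0.05, 0, 0, 0, 0.1, 0]
    - [0, -0.05, 0, 0, 0, 0.1, 0]
    - [0, -0.05, 0, 0.04, 0, 0.1, 0]
    - [0, -0.05, 0, 0.08, 0, 0.1, 0]
    - [0, -0.05, 0, 0.11, 0, 0.1, 0]
    - [0, -0.05, 0, 0.125, 0, 0.1, 0]
    - [0, -0.05, 0, 0.125, 0, 0.1, 0]
    - [0, -0.05, 0, 0.125, 0, 0.1, 0]
    - [0, -0.05, 0, 0.125, 0, 0.1, 0]

```text
time: 23.68
position: [461.5, -41.7, 29.5]
ee_rot: [0.004, 0.996, -0.075, 0.05]
wrist_force: [0.5, 0.6, 0.0]
finger_gap: -0.2
grasp_force: 0.0
```

```bash
python3 - <<'E'
from h import *
rep(); print(ctrl.state()["finger_gap"])
c=get_calibration("wrist"); im,d=grab_frame("wrist"); P=cloud(c,d)
X=(P[...,:2]-O)@EX; Y=(P[...,:2]-O)@EY; m=(abs(P[...,2]-46)<3)&(X>-80)&(X<60)&(abs(Y-13)<16)
print("rear",np.percentile(X[m],[0.2,1]))
E
```

```text
comp TCP x -100.6 y 12.4 z 29.5 nose x -16.3 | F x 0.4 y 0.7 z 0.0
yaw now -0.151 [0. 0. 0.] [-0.0002 -0.1008 -0.0003]
-0.15039922158154945
rear [-67.94757423 -67.04146735]
```

drive_tool:
  moves:
    - [0, 0.002, 0, 0.001, 0, 0, 0]
    - [0, 0.004, 0, 0.002, 0, 0, 0]
    - [0, 0.006, 0, 0.002, 0, 0, 0]
    - [0, 0.008, 0, 0.003, 0, 0, 0]
    - [0, 0.01, 0, 0.003, 0, 0, 0]
    - [0, 0.012, 0, 0.003, 0, 0, 0]
    - [0, 0.014, 0, 0.003, 0, 0, 0]
    - [0, 0.016, 0, 0.003, 0, 0, 0]
    - [0, 0.016, 0, 0.003, 0, 0, 0]
    - [0, 0.016, 0, 0.003, 0, 0, 0]

```text
time: 24.57
position: [476.7, -44.1, 27.4]
ee_rot: [0.004, 0.996, -0.075, 0.05]
wrist_force: [-0.2, 0.8, -0.2]
finger_gap: -0.4
grasp_force: 0.0
```

drive_tool:
  moves:
    - [0, 0.0005, 0, 0, 0, 0, 0]
    - [0, 0.001, 0, 0.0001, 0, 0, 0]
    - [0, 0.0015, 0, 0.0001, 0, 0, 0]
    - [0, 0.002, 0, 0.0002, 0, 0, 0]
    - [0, 0.0025, 0, 0.0002, 0, 0, 0]
    - [0, 0.003, 0, 0.0003, 0, 0, 0]

```text
time: 25.07
position: [479.7, -44.6, 27.4]
ee_rot: [0.004, 0.996, -0.075, 0.05]
wrist_force: [-0.1, -1.4, -0.4]
finger_gap: -0.4
grasp_force: 0.0
```

```bash
python3 -c "
from h import *
rep()"
```

```text
comp TCP x -82.2 y 12.2 z 27.4 nose x 2.1 | F x 0.1 y -1.4 z -0.4
yaw now -0.151 [0. 0. 0.] [-0.     -0.0999 -0.0003]
```

drive_tool:
  moves:
    - [0, 0.0004, 0, 0, 0, 0, 0]
    - [0, 0.0008, 0, 0.0001, 0, 0, 0]
    - [0, 0.0012, 0, 0.0001, 0, 0, 0]
    - [0, 0.0016, 0, 0.0002, 0, 0, 0]
    - [0, 0.002, 0, 0.0002, 0, 0, 0]
    - [0, 0.0024, 0, 0.0002, 0, 0, 0]
    - [0, 0.0028, 0, 0.0003, 0, 0, 0]
    - [0, 0.003, 0, 0.0003, 0, 0, 0]
    - [0, 0.003, 0, 0.0003, 0, 0, 0]

```text
time: 25.82
position: [482.1, -44.9, 27.3]
ee_rot: [0.004, 0.996, -0.075, 0.049]
wrist_force: [-4.7, 1.3, 4.1]
finger_gap: -0.2
grasp_force: 2.4
```

```bash
python3 -c "
from h import *
rep()"
```

```text
comp TCP x -79.7 y 12.2 z 27.3 nose x 4.6 | F x -4.8 y 0.6 z 4.1
yaw now -0.151 [0. 0. 0.] [ 0.0001 -0.0989 -0.    ]
```

drive_tool:
  moves:
    - [0, 0.0003, 0, 0, 0, 0, 0]
    - [0, 0.0006, 0, 0, 0, 0, 0]
    - [0, 0.0009, 0, 0, 0, 0, 0]
    - [0, 0.0011, 0, 0, 0, 0, 0]
    - [0, 0.0011, 0, 0, 0, 0, 0]
    - [0, 0.0011, 0, 0, 0, 0, 0]

```text
time: 26.32
position: [482.2, -45.0, 27.2]
ee_rot: [0.004, 0.996, -0.075, 0.048]
wrist_force: [-11.1, 2.7, 8.9]
finger_gap: 0.1
grasp_force: 5.5
```

```bash
python3 -c "
from h import *
rep()"
```

```text
comp TCP x -79.6 y 12.2 z 27.2 nose x 4.7 | F x -11.4 y 1.0 z 8.9
yaw now -0.151 [0. 0. 0.] [ 0.0003 -0.0972 -0.    ]
```

drive_tool:
  moves:
    - [0, 0.0002, 0, -0.0007, 0, 0, 0]
    - [0, 0.0003, 0, -0.0014, 0, 0, 0]
    - [0, 0.0003, 0, -0.0014, 0, 0, 0]
    - [0, 0.0003, 0, -0.0014, 0, 0, 0]
    - [0, 0.0003, 0, -0.0014, 0, 0, 0]
    - [0, 0.0003, 0, -0.0014, 0, 0, 0]
    - [0, 0.0003, 0, -0.0014, 0, 0, 0]

```text
time: 26.9
position: [482.3, -45.1, 28.3]
ee_rot: [0.004, 0.996, -0.075, 0.048]
wrist_force: [-7.6, 2.0, -0.5]
finger_gap: 0.1
grasp_force: 3.9
```

```bash
python3 -c "
from h import *
rep()"
```

```text
comp TCP x -79.5 y 12.2 z 28.3 nose x 4.8 | F x -7.8 y 0.8 z -0.5
yaw now -0.151 [0. 0. 0.] [ 0.0003 -0.0969 -0.    ]
```

Vertical load is gone. I'll press to about 11 N and hold.

drive_tool:
  moves:
    - [0, 0.0003, 0, 0, 0, 0, 0]
    - [0, 0.0006, 0, 0, 0, 0, 0]
    - [0, 0.0007, 0, 0, 0, 0, 0]
    - [0, 0.0007, 0, 0, 0, 0, 0]
    - [0, 0.0007, 0, 0, 0, 0, 0]
    - [0, 0.0007, 0, 0, 0, 0, 0]
    - [0, 0.0007, 0, 0, 0, 0, 0]
    - [0, 0.0007, 0, 0, 0, 0, 0]

```text
time: 27.57
position: [482.4, -45.1, 28.1]
ee_rot: [0.004, 0.996, -0.075, 0.048]
wrist_force: [-10.9, 3.0, -0.5]
finger_gap: -0.2
grasp_force: 5.5
```

```bash
python3 -c "
from h import *
rep()"
```

```text
comp TCP x -79.5 y 12.2 z 28.1 nose x 4.8 | F x -11.2 y 1.4 z -0.5
yaw now -0.151 [0. 0. 0.] [ 0.0004 -0.0956  0.    ]
```

drive_tool:
  moves:
    - [0, -0.003, 0, 0, 0, 0, 0]
    - [0, -0.01, 0, 0, 0, 0, 0]
    - [0, -0.025, 0, -0.01, 0, 0, 0]
    - [0, -0.03, 0, -0.05, 0, 0, 0]
    - [0, -0.03, 0, -0.09, 0, 0, 0]
    - [0, -0.03, 0, -0.12, 0, 0, 0]
    - [0, -0.03, 0, -0.12, 0, -0.1, 0]
    - [0, -0.03, 0, -0.12, 0, -0.1, 0]
    - [0, -0.03, 0, -0.12, 0, -0.1, 0]
    - [0, -0.03, 0, -0.12, 0, -0.1, 0]

```text
time: 28.4
position: [442.7, -39.0, 144.6]
ee_rot: [0.0, 0.997, -0.076, 0.0]
wrist_force: [-0.1, -0.3, -0.2]
finger_gap: 0.1
grasp_force: 0.0
```

```bash
python3 - <<'E'
from h import *
c=get_calibration("wrist"); im,d=grab_frame("wrist"); P=cloud(c,d)
X=(P[...,:2]-O)@EX; Y=(P[...,:2]-O)@EY; m=(abs(P[...,2]-46)<3)&(X>-80)&(X<33.5)&(abs(Y-13)<16); Q=P[m]
r=cv2.minAreaRect(Q[:,:2].astype(np.float32)); print(r,"yaw",np.deg2rad(r[2]-90),"z",np.polyfit(X[m],Q[:,2],1),"ext",np.percentile(X[m],[.2,99.8]))
print({k:[x for x in v if x[1]>5] for k,v in dial(im,c,(572.3,16.3)).items()})
t,d2=grab_frame("side"); P=cloud(get_calibration("side"),d2); m=(abs(P[...,2]-40)<4)&(np.hypot(P[...,0]-496,P[...,1]-183)<60); print("master",cv2.minAreaRect(P[m][:,:2].astype(np.float32)))
E
```

```text
((533.4085693359375, -52.49235916137695), (26.082597732543945, 80.22541046142578), 81.5477523803711) yaw -0.14751955015637772 z [4.53742961e-03 4.68165417e+01] ext [-67.87916019  11.95685111]
{'r8-11': [(np.float64(-0.602), 21)], 'r12-15': [(np.float64(-0.157), 138)], 'r17-20': [(np.float64(-0.152), 189)]}
master ((497.2826232910156, 182.61155700683594), (99.72142791748047, 26.417516708374023), 4.467380523681641)
```

```bash
python3 -c "
from plant import ctrl
print(ctrl.close_job())"
```

```text
the job is handed in; nothing more can be done
None
```

I handed the job in at about 28 s of the 72 s limit; it returned no verdict. The dial was zeroed on the master, the master is in its case, and the spacer is home against the stop, with the needle about 0.77 rad clockwise of zero. Sliding the spacer in, it jammed once on the bed (about 61 N down, 42 N along the channel at the wrist, below the 120 N limit) before I backed it off.

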